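# Open the spice mill whose thread hand nobody remembers

### The job

Take the red screw cap off the spice mill so it can be filled: nobody remembers whether it has a normal or a reverse thread, so try loosening it both ways until it comes free. Lift it off and finish while still holding it in the gripper, level and still, straight above the mill with about 10 cm of lift; do not put it down or let go. Leave the blue-capped twin mill alone and everything else standing where it is.

Things in the scene. Friction and masses are not known exactly. Their poses are not given: they have to be found in the camera images.
- mill: spice mill bolted to the ledge (it cannot move): white ceramic body with red bands and coloured dots, 100 mm across, 80 mm high, narrowing to a steel neck 48 mm across that rises from 96 mm to its rim at 130 mm. Origin: centre of its underside, z up. The yaw of the body says nothing about the thread.
- cap: red ribbed round screw cap, 49 mm across (51 over its ribs), 34 mm high, about 90 g, white spot on top; origin at the centre of its flat underside, z up. Seated, it spans heights 130 to 164 mm. A stem with a cross-bar reaches 18 mm below the underside into the neck, so it must rise 20 mm to leave it. Locked, it has 3 mm of play up and down and then resists pulling; it does not rise while turning.
- rim (a point): centre of the mill's rim, 130 mm above the ledge, z up, where the cap sits. Hidden quick thread: turned the right way (clockwise or counterclockwise, it differs each time and cannot be seen) the cap goes easily about 60 degrees to a stop; there, or up to 8 degrees before, it lifts straight off if the turning force is eased (pressed on the stop it jams). The wrong way a hard stop comes after 5 to 12 degrees.
- twin: identical mill with blue bands and a blue cap, not to be touched; it cannot move. Origin: centre of its underside; 164 mm high, 100 mm across.
- molcajete: dark basalt mortar bowl on three feet, 180 mm across, 100 mm high, 3.2 kg; origin at the centre of its underside. Bystander.
- tejolote: dark basalt pestle standing on its broad end, 62 mm across, 96 mm high; origin at the centre of its underside. Bystander.
- pitcher: empty painted white ceramic pitcher with a blue handle towards its +y, 124 mm across, 185 mm high; origin at the centre of its underside. Bystander.
- lid: round glass pot lid with steel rim and black knob, lying flat, 170 mm across, 38 mm high; origin at the centre of its underside. Bystander.
- cup: terracotta mug, 76 mm across, 70 mm high, handle towards its +y; origin at the centre of its underside. Bystander.

How it is judged:
At the end, for the whole second after the job is handed in: The red cap is in the fingers (over 1 N of contact), its underside at least 60 mm above the mill's rim, within 50 mm of the mill's axis, level within 14 degrees, still (under 30 mm/s) and not touching the mill (z of cap in the frame of mill above 0.19 m and horizontal distance between cap and mill below 0.05 m and angle between cap's own z axis and vertical below 0.25 rad and contact force between cap and the fingers above 1 N and contact force between cap and mill below 0.1 N and linear speed of cap below 0.03 m/s); the arm keeps its last pose, push and grip.
It fails at once if a bystander was shifted by more than 30 mm (distance of any of molcajete, tejolote, pitcher, lid, cup from where it was at the start of the episode above 0.03 m).
It fails at once if a bystander was tipped (angle between any of molcajete, tejolote, pitcher, lid, cup's own z axis and vertical above 0.5 rad).
It fails at once if the twin mill was touched (contact force between any of the arm, the fingers and twin above 2 N).
It also fails if it takes over 51 s, if anything falls off the work surface, if the arm or the gripper's body presses on something with over 40 N, if the wrist force passes 120 N, or if a joint passes its speed limit or range.

### The arm

A 6-joint arm with a two-finger parallel gripper is mounted at the origin on the work surface. World frame = base frame: x ahead of the robot, y to its left, z up, the work surface at z = 0. Lengths are in m, angles in rad, forces in N, time in s.
With the tool pointing down it reaches from about 0.35 to 0.925 m from the base axis. Payload 6.4 kg.
Tool frame: the origin (TCP) lies at the very end of the fingers, on their centre line; the grasp point (between the pads) lies hold_point_z behind it (hold_point_z is the distance from the TCP to the grasp point, in m); z points along the fingers, y is the line along which they close (so a half turn about z gives the same grasp; the last joint's range is limited). The gripper opens to 85 mm and grips with 20 to 120 N. Pads are 22 mm wide; open, the fingers measure 114 mm over their backs; the gripper's body (76 mm by 85 mm) begins 54 mm behind the grasp point. The pads swing forward as they close: fully open they stand 13 mm farther back than shut.
Start: joints at [-1.377, 0.245, 1.558, -0, 1.339, -0.174], TCP at [0.234, -0.607, 0.231] pointing down, gripper open.
Joint ranges: [-3.13, 3.13], [-1.02, 2.26], [0.13, 2.54], [-0.95, 4.09], [0.21, 2.88], [-2.74, 2.74]. Speed limits (rad/s): [2.57, 2.57, 3.14, 3.14, 3.14, 3.14].

### API

Orientations are given as a 3x3 rotation matrix whose columns are the frame's x, y, z axes.
In Python, from station import observe, get_image, finish_job, recognise, regions_of, hold_point_z gives the robot as it stands.
- The arm moves only by the tool move_arm, never from a script. Its argument "increments" is text: rows parted by semicolons, each of 5 numbers parted by spaces: the shift along the tool's x, y, z in units of 30 mm (1.0 is 30 mm), then the turn about the tool's z in units of 6 degrees (1.0 is 6 degrees), then the gripper command: -1 is shut, 1 is fully open, values between are in proportion. A call has 1 to 10 rows; each row is the pose to reach, as a shift and turn from the pose commanded when the call began, along the tool's axes at that moment; what a row does not reach only later rows make up. A row lasts 1/8 s, in which the tool goes at most 62.5 mm and 10.7 degrees, less where a joint would pass 70% of its speed; a pose out of reach is approached as far as the arm can. A call with a gripper value outside its range is refused whole. The fingers move at their own pace and stop on an object; the grip force is fixed at half the most. Time passes only in rows, so rows that repeat a pose let the fingers close. It gives the time, the measured TCP pose, the force, the opening and the grip force at its end, in the units of the state.
- observe(): the state, without advancing time (a new reading comes with each control period).
- get_image(name): name is "side" or "top" or "wrist"; returns a dict with "frame" (384x512x3 uint8, red, green, blue), "camera_matrix" (3x3 intrinsics, pixels), "rvec" (rotation vector, rad) and "tvec" (3), from world to camera coordinates, as OpenCV has them. Camera axes: x right, y down, z forward; pixel columns grow to the right and rows downward; lengths in m; the calibration is good to about 2 mm. The wrist camera is an equidistant fisheye: a pixel r from the principal point sees the ray r / f radians off the axis. A picture is of the moment at which its call begins. There is no depth.
- finish_job(): hands the job in; it is judged then, once.
Trained networks look in a picture, given as the dict that the camera call returned (one of the last four; its "shot" number tells which), for a name from the list of things; names that differ only in an ending like _2 or _b are one class to them, and where a whole thing is asked for, a point or a joint stands for the part that bears it (a point fixed in the world has none). Each returns a list of dicts, best first, with "confidence" (0 to 1); they miss things now and then, are a little off and sometimes report something else, mostly with a low value. They report only what shows in the picture. A call takes as long as a camera call.
- recognise(thing, picture): "rect" ([left, top, right, bottom] in pixels, round what is visible of it).
- regions_of(thing, picture): "region" (384x512 bool, what is visible of it) and "rect" ([left, top, right, bottom] in pixels, round what is visible of it).
The state is a dict: "time": time; "joint_pos": joint angles; "qd": joint speeds; "tau": joint torques, N m; "tool_pos": TCP position; "tool_rot": TCP orientation; "contact_force": force on the tool from outside, world axes, zero at the start; "ft_torque": the same for the moment, N m; "gripper_width": finger opening in m; "finger_force": force on a finger pad.
Only numpy, scipy, OpenCV 4.12 (cv2) and the standard library are available. Lean on these libraries where they do the work, as an engineer would, in place of code of your own. Each camera call takes 0.05 s, during which the arm holds its last target. There are 200 camera calls.

## Working session

There is one attempt and no reset: what is moved stays moved. The work goes in short steps, Python scripts to look and compute and a tool call to move; the robot and the scene stay as the last step left them, time stands still between calls to the robot, and variables do not carry over. Pictures are saved under pics/ and viewed, at most 10 in all, crops included, and the job is handed in when it is done.

Besides the shell and the picture viewer there is one more tool, called after "Emit:" as a command line: name --argument value ..., lists and objects as JSON in quotes. move_arm: Moves the arm, as the interface text tells. Its arguments: {"type":"object","properties":{"increments":{"type":"string"}},"required":["increments"]}

```bash
mkdir -p pics; cat > h.py <<'E'
import numpy as np, cv2
from station import *
def ray(p,uv):
    K=p["camera_matrix"];R=cv2.Rodrigues(np.array(p["rvec"],float))[0];t=np.array(p["tvec"],float).ravel()
    d=R.T@np.linalg.inv(K)@np.array([uv[0],uv[1],1.]);return -R.T@t,d
def atz(p,uv,z):
    o,d=ray(p,uv);return o+d*(z-o[2])/d[2]
E
python3 - <<'E'
from h import *
ims={n:get_image(n) for n in("side","top")}
cv2.imwrite("pics/a.png",cv2.resize(np.vstack([ims[n]["frame"][:,:,::-1] for n in ims]),(400,600)))
for n,p in ims.items():
    cv2.imwrite(f"pics/{n}.png",p["frame"][:,:,::-1])
    print(n,ray(p,(256,192)))
    for th in["cap","mill","twin","molcajete","tejolote","pitcher","lid","cup"]:
        for r in recognise(th,p)[:2]:
            c=r["rect"];u=((c[0]+c[2])/2,(c[1]+c[3])/2)
            print(th,np.round(c),round(r["confidence"],2),np.round(atz(p,u,.15),3))
o=observe();print(hold_point_z,o["tool_pos"],o["tool_rot"],o["time"],o["gripper_width"])
E
```

```text
side (array([0.22737329, 0.67150462, 0.64867881]), array([ 0.36293375, -0.73902864, -0.56757849]))
cap [242. 171. 268. 196.] 0.79 [ 0.564 -0.008  0.15 ]
mill [232. 193. 277. 244.] 0.89 [0.507 0.106 0.15 ]
twin [181. 271. 241. 367.] 0.59 [0.454 0.351 0.15 ]
molcajete [292. 130. 356. 183.] 0.85 [ 0.469 -0.2    0.15 ]
tejolote [342. 173. 369. 214.] 0.68 [ 0.353 -0.077  0.15 ]
tejolote [233. 191. 274. 245.] 0.19 [0.51  0.106 0.15 ]
pitcher [ 44. 217. 142. 318.] 0.64 [0.687 0.355 0.15 ]
lid [189. 169. 242. 198.] 0.68 [0.641 0.037 0.15 ]
lid [250. 132. 281. 160.] 0.38 [ 0.621 -0.178  0.15 ]
cup [249. 134. 284. 160.] 0.95 [ 0.614 -0.173  0.15 ]
top (array([ 0.37778072, -0.01877799,  1.18945331]), array([ 0.18128703,  0.00999208, -0.98338851]))
cap [248. 178. 274. 206.] 0.71 [ 0.57  -0.019  0.15 ]
mill [238. 175. 283. 221.] 0.89 [ 0.556 -0.019  0.15 ]
twin [100. 209. 151. 254.] 0.82 [0.48  0.271 0.15 ]
molcajete [372. 180. 452. 260.] 0.59 [ 0.511 -0.343  0.15 ]
tejolote [336. 270. 369. 298.] 0.9 [ 0.376 -0.213  0.15 ]
pitcher [ 75.  98. 151. 160.] 0.73 [0.709 0.312 0.15 ]
lid [282.  98. 354. 165.] 0.93 [ 0.706 -0.144  0.15 ]
lid [ 77.  99. 152. 162.] 0.23 [0.706 0.308 0.15 ]
cup [378. 133. 425. 170.] 0.7 [ 0.663 -0.328  0.15 ]
0.0187 [ 0.23371936 -0.60653503  0.23127313] [[ 9.33108772e-01  3.59594243e-01 -1.58956726e-05]
 [ 3.59594243e-01 -9.33108772e-01  1.85489846e-05]
 [-8.16228351e-06 -2.30242126e-05 -1.00000000e+00]] 0.9 0.08567991268114608
```

View pics/top.png

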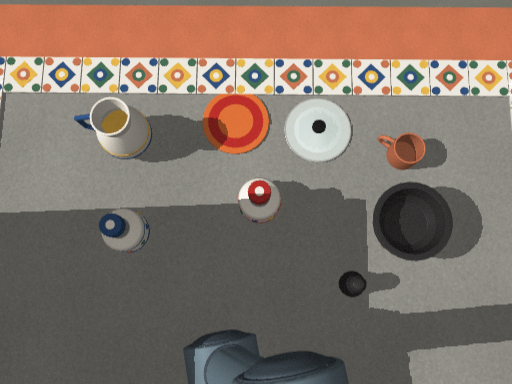

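View pics/side.png

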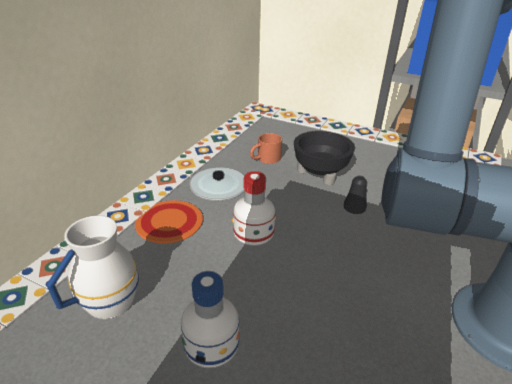

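The top view shows the red cap at about (260,192), and the side view shows it at (255,183). The blue twin is well to the left, and no bystander is within about 10 cm of the mill. Next I'll triangulate the cap.

```bash
cat >> h.py <<'E'
def tri(p1,u1,p2,u2):
    o1,d1=ray(p1,u1);o2,d2=ray(p2,u2)
    s=np.linalg.lstsq(np.c_[d1,-d2],o2-o1,rcond=None)[0]
    a,b=o1+s[0]*d1,o2+s[1]*d2
    return (a+b)/2,np.linalg.norm(a-b)
def red(p,lo,hi):
    f=p["frame"].astype(int);m=(f[...,0]>90)&(f[...,1]<60)&(f[...,2]<60)
    w=np.zeros_like(m);w[lo[1]:hi[1],lo[0]:hi[0]]=1
    v,u=np.nonzero(m&w);return u,v
def delta(target):
    o=observe();return np.array(o["tool_rot"]).T@(np.array(target)-o["tool_pos"])/.03
E
python3 - <<'E'
from h import *
s,t=get_image("side"),get_image("top")
for th in["cap","mill"]:
    for r in regions_of(th,s)[:1]: v,u=np.nonzero(r["region"]);us=((r["rect"][0]+r["rect"][2])/2,(r["rect"][1]+r["rect"][3])/2);print(th,r["rect"])
    for r in regions_of(th,t)[:1]: ut=((r["rect"][0]+r["rect"][2])/2,(r["rect"][1]+r["rect"][3])/2);print(r["rect"])
    print(us,ut,tri(s,us,t,ut))
c=np.array([.564,-.017,.25])
print("cap rect at z=.147",atz(s,(255,183.5),.147),atz(t,(260.5,192),.147))
print(delta(c))
E
```

```text
cap [242.0, 172.1, 264.8, 197.0]
[247.8, 177.1, 272.4, 206.2]
(253.4, 184.55) (260.1, 191.64999999999998) (array([ 0.57251818, -0.01706486,  0.13822307]), np.float64(0.0001534328435193482))
mill [231.0, 192.9, 278.0, 244.4]
[240.7, 175.7, 284.3, 221.0]
(254.5, 218.65) (262.5, 198.35) (array([ 0.57329268, -0.02352039,  0.03475973]), np.float64(0.004112486157064798))
cap rect at z=.147 [ 0.56545441 -0.01076074  0.147     ] [ 0.57005307 -0.01798327  0.147     ]
[ 17.33869904 -14.37902424  -0.62404111]
```

Emit:
move_arm --increments "1 -0.8 -1 -0.5 1;3 -2.4 -1 -1.5 1;5 -4 -1 -2.5 1;7 -5.7 -1 -4 1;9 -7.3 -1 -5 1;11 -9 -1 -6 1;12.5 -10.2 -1 -7 1;14 -11.4 -1 -8 1;15.5 -12.7 -1 -9 1;17.5 -14.3 -1 -10 1"

```text
time: 2.45
tool_pos: [0.5319, -0.0825, 0.2617]
tool_rot: [[0.152, 0.988, 0.001], [0.988, -0.152, -0.001], [-0.0, 0.001, -1.0]]
contact_force: [-0.1, 0.0, -0.3]
gripper_width: 0.0855
finger_force: 0.0
```

```bash
python3 - <<'E'
from h import *
o=observe();print(o["time"],o["tool_pos"],o["joint_pos"],o["contact_force"],np.round(o["tool_rot"],3));print(delta([.57,-.017,.26]))
E
```

```text
2.45 [ 0.5319349  -0.08252045  0.26168354] [-3.64565505e-01 -4.39820598e-02  1.81317514e+00 -1.57459019e-04
  1.37137333e+00 -2.12155495e-01] [-0.05040728  0.01018506 -0.32911112] [[ 0.152  0.988  0.001]
 [ 0.988 -0.152 -0.001]
 [-0.     0.001 -1.   ]]
[2.35132556 0.92256839 0.05615054]
```

Emit:
move_arm --increments "0 0 0 0 1;0 0 0 0 1"

```text
time: 2.7
tool_pos: [0.5311, -0.0845, 0.2612]
tool_rot: [[0.155, 0.988, -0.0], [0.988, -0.155, -0.0], [-0.0, -0.0, -1.0]]
contact_force: [0.2, -0.2, 0.2]
gripper_width: 0.0855
finger_force: 0.0
```

```bash
python3 - <<'E'
from h import *
o=observe();print(o["time"],o["tool_pos"],np.round(o["tool_rot"],3));print(delta([.57,-.017,.26]))
s,t,w=[get_image(n) for n in("side","top","wrist")]
for n,p in(("s",s),("t",t),("w",w)):
    for r in recognise("cap",p)[:2]: print(n,r)
print(w["camera_matrix"],w["rvec"],w["tvec"])
cv2.imwrite("pics/b.png",w["frame"][:,:,::-1])
E
```

```text
2.7 [ 0.53105979 -0.08448573  0.2612461 ] [[ 0.155  0.988 -0.   ]
 [ 0.988 -0.155 -0.   ]
 [-0.    -0.    -1.   ]]
[2.42357136 0.93357887 0.04048663]
s {'rect': [243.3, 169.7, 266.3, 196.1], 'confidence': 0.6}
w {'rect': [255.8, 73.8, 318.1, 132.6], 'confidence': 0.98}
[[297.31863964   0.         255.89753755]
 [  0.         297.31863964 191.60194619]
 [  0.           0.           1.        ]] [-2.86991737  0.22824881  0.03167975] [-0.53847926 -0.04186733  0.40797071]
```

View pics/b.png

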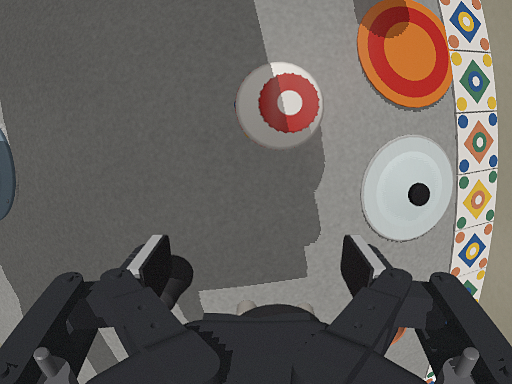

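The wrist view shows the cap's white spot at about (290,103), up and slightly right of the point between the fingers.

```bash
cat >> h.py <<'E'
def fish(p,uv,z):
    K=p["camera_matrix"];R=cv2.Rodrigues(np.array(p["rvec"],float))[0];t=np.array(p["tvec"],float).ravel()
    a=np.array([uv[0]-K[0,2],uv[1]-K[1,2]])/K[0,0];r=np.hypot(*a)
    d=R.T@np.array([*(a/r*np.sin(r)),np.cos(r)]);o=-R.T@t
    return o+d*(z-o[2])/d[2]
def spot(p,z=.164):
    r=recognise("cap",p)[0]["rect"];x0,y0,x1,y1=[int(v) for v in r];k=int((x1-x0)*.25)
    f=p["frame"][y0+k:y1-k,x0+k:x1-k].astype(int);m=(f.min(2)>110)
    v,u=np.nonzero(m);c=(u.mean()+x0+k,v.mean()+y0+k);print("spot",c,m.sum());return fish(p,c,z)
E
python3 - <<'E'
from h import *
w=get_image("wrist");c=spot(w);print(c);print(delta([*c[:2],.2]))
E
```

```text
spot (np.float64(289.2937625754527), np.float64(102.24949698189135)) 497
[ 0.57021041 -0.01531009  0.164     ]
[2.50322359 0.92739132 2.0449486 ]
```

Emit:
move_arm --increments "1.2 0.5 0.5 0 1;2.5 0.93 1.3 0 1;2.5 0.93 2 0 1;2.5 0.93 2 0 1"

```text
time: 3.6
tool_pos: [0.5692, -0.0143, 0.1993]
tool_rot: [[0.155, 0.988, -0.004], [0.988, -0.155, 0.001], [0.0, -0.004, -1.0]]
contact_force: [0.1, 0.9, 0.2]
gripper_width: 0.0856
finger_force: 0.0
```

```bash
python3 - <<'E'
from h import *
w=get_image("wrist");c=spot(w);print(c,observe()["tool_pos"]);print(delta([*c[:2],.129]))
cv2.imwrite("pics/c.png",w["frame"][:,:,::-1])
E
```

```text
spot (np.float64(256.2764227642276), np.float64(220.50677506775068)) 738
[ 0.57016704 -0.01545127  0.164     ] [ 0.57057093 -0.01511141  0.20195635]
[-0.01312113 -0.01314683  2.43187103]
```

View pics/c.png

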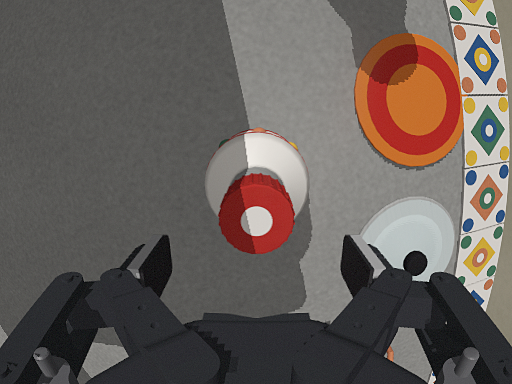

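The cap is centred between the fingers, with its spot at (256,220). I'll descend and grip.

Emit:
move_arm --increments "0 0 0.8 0 1;0 0 1.7 0 1;0 0 2.4 0 1;0 0 2.4 0 1;0 0 2.4 0 -1;0 0 2.4 0 -1;0 0 2.4 0 -1;0 0 2.4 0 -1;0 0 2.4 0 -1;0 0 2.4 0 -1"

```text
time: 4.95
tool_pos: [0.5716, -0.015, 0.1313]
tool_rot: [[0.155, 0.988, 0.003], [0.988, -0.155, -0.001], [-0.0, 0.003, -1.0]]
contact_force: [-0.2, -0.3, 6.1]
gripper_width: 0.048
finger_force: 61.8
```

```bash
python3 - <<'E'
from h import *
o=observe();print({k:np.round(o[k],3) for k in o})
E
```

```text
{'time': np.float64(4.95), 'joint_pos': array([-0.224,  0.175,  1.835, -0.   ,  1.129, -0.068]), 'qd': array([-0.   , -0.002,  0.001, -0.001,  0.002, -0.   ]), 'tau': array([ 1.900e-01, -3.359e+01, -2.691e+01,  9.400e-02, -2.400e-01,
       -1.300e-02]), 'tool_pos': array([ 0.572, -0.015,  0.131]), 'tool_rot': array([[ 0.155,  0.988,  0.003],
       [ 0.988, -0.155, -0.001],
       [-0.   ,  0.003, -1.   ]]), 'contact_force': array([-0.166, -0.341,  6.062]), 'ft_torque': array([-0.048,  0.228, -0.039]), 'finger_force': np.float64(61.83), 'gripper_width': np.float64(0.048)}
```

Emit:
move_arm --increments "0 0 -0.03 0 -1;0 0 -0.03 -0.5 -1;0 0 -0.03 -1 -1;0 0 -0.03 -1.5 -1;0 0 -0.03 -2 -1;0 0 -0.03 -2.4 -1;0 0 -0.03 -2.4 -1"

```text
time: 5.82
tool_pos: [0.571, -0.0144, 0.1313]
tool_rot: [[-0.093, 0.996, 0.002], [0.996, 0.093, 0.001], [0.001, 0.002, -1.0]]
contact_force: [-1.0, 1.0, 5.0]
gripper_width: 0.0475
finger_force: 61.9
```

```bash
python3 - <<'E'
from h import *
o=observe();print({k:np.round(o[k],3) for k in o})
E
```

```text
{'time': np.float64(5.825), 'joint_pos': array([-0.224,  0.174,  1.835,  0.002,  1.131, -0.318]), 'qd': array([ 0.001,  0.001,  0.   , -0.   , -0.001,  0.006]), 'tau': array([ 9.0000e-03, -3.4038e+01, -2.7407e+01, -6.0100e-01, -1.7300e-01,
       -8.7700e-01]), 'tool_pos': array([ 0.571, -0.014,  0.131]), 'tool_rot': array([[-0.093,  0.996,  0.002],
       [ 0.996,  0.093,  0.001],
       [ 0.001,  0.002, -1.   ]]), 'contact_force': array([-0.966,  0.972,  4.993]), 'ft_torque': array([ 0.226,  0.089, -0.869]), 'finger_force': np.float64(61.871), 'gripper_width': np.float64(0.048)}
```

Emit:
move_arm --increments "0 0 0 -0.5 -1;0 0 0 -1 -1;0 0 0 -1 -1"

```text
time: 6.2
tool_pos: [0.571, -0.014, 0.1313]
tool_rot: [[-0.194, 0.981, 0.002], [0.981, 0.194, 0.003], [0.002, 0.002, -1.0]]
contact_force: [-0.2, 2.0, 5.7]
gripper_width: 0.0475
finger_force: 61.9
```

```bash
python3 - <<'E'
from h import *
o=observe();print({k:np.round(o[k],3) for k in ("ft_torque","contact_force","tool_rot","tau","gripper_width")})
E
```

```text
{'ft_torque': array([ 0.471,  0.132, -1.551]), 'contact_force': array([-0.245,  1.956,  5.664]), 'tool_rot': array([[-0.194,  0.981,  0.002],
       [ 0.981,  0.194,  0.003],
       [ 0.002,  0.002, -1.   ]]), 'tau': array([  0.131, -34.097, -27.424,  -1.19 ,  -0.251,  -1.588]), 'gripper_width': np.float64(0.048)}
```

Torque builds steadily (0.87 to 1.55 Nm) past about 12°, so counterclockwise is against the hard stop. I'll turn clockwise.

Emit:
move_arm --increments "0 0 0 1 -1;0 0 0 2 -1;0 0 0 3 -1;0 0 0 4 -1;0 0 0 5 -1;0 0 0 6 -1;0 0 0 7 -1;0 0 0 8 -1;0 0 0 8 -1"

```text
time: 7.32
tool_pos: [0.571, -0.0146, 0.1313]
tool_rot: [[0.596, 0.803, 0.002], [0.803, -0.596, 0.0], [0.001, 0.001, -1.0]]
contact_force: [-0.2, 0.3, 5.1]
gripper_width: 0.0477
finger_force: 61.8
```

```bash
python3 - <<'E'
from h import *
o=observe();print({k:np.round(o[k],3) for k in ("ft_torque","contact_force","tool_rot","tau","gripper_width")})
w=get_image("wrist");cv2.imwrite("pics/d.png",w["frame"][:,:,::-1])
E
```

```text
{'ft_torque': array([ 0.181,  0.007, -0.034]), 'contact_force': array([-0.237,  0.297,  5.074]), 'tool_rot': array([[ 0.596,  0.803,  0.002],
       [ 0.803, -0.596,  0.   ],
       [ 0.001,  0.001, -1.   ]]), 'tau': array([ -0.199, -33.921, -27.159,  -0.185,  -0.099,   0.124]), 'gripper_width': np.float64(0.048)}
```

Clockwise turns freely, so I'll keep going to the stop.

Emit:
move_arm --increments "0 0 0 1 -1;0 0 0 2 -1;0 0 0 3 -1;0 0 0 4 -1;0 0 0 5 -1;0 0 0 5 -1"

```text
time: 8.12
tool_pos: [0.5707, -0.0148, 0.1313]
tool_rot: [[0.917, 0.398, 0.001], [0.398, -0.917, -0.001], [0.0, 0.001, -1.0]]
contact_force: [-1.8, -0.2, 6.3]
gripper_width: 0.0477
finger_force: 62.1
```

```bash
python3 - <<'E'
from h import *
o=observe();print({k:np.round(o[k],3) for k in ("ft_torque","contact_force","tool_rot","tau","gripper_width")})
E
```

```text
{'ft_torque': array([-0.055,  0.309, -0.025]), 'contact_force': array([-1.816, -0.163,  6.337]), 'tool_rot': array([[ 0.917,  0.398,  0.001],
       [ 0.398, -0.917, -0.001],
       [ 0.   ,  0.001, -1.   ]]), 'tau': array([  0.347, -33.397, -27.377,   0.149,  -0.432,   0.116]), 'gripper_width': np.float64(0.048)}
```

Emit:
move_arm --increments "0 0 0 0.5 -1;0 0 0 1 -1;0 0 0 1.5 -1;0 0 0 1.5 -1"

```text
time: 8.62
tool_pos: [0.5699, -0.0152, 0.1313]
tool_rot: [[0.967, 0.256, -0.002], [0.256, -0.967, -0.003], [-0.003, 0.002, -1.0]]
contact_force: [-4.9, -2.3, 8.6]
gripper_width: 0.0475
finger_force: 62.3
```

```bash
python3 - <<'E'
from h import *
o=observe();print({k:np.round(o[k],3) for k in ("ft_torque","contact_force","tool_rot","tau","gripper_width")})
E
```

```text
{'ft_torque': array([-0.264,  0.844,  1.546]), 'contact_force': array([-4.864, -2.301,  8.592]), 'tool_rot': array([[ 0.967,  0.256, -0.002],
       [ 0.256, -0.967, -0.003],
       [-0.003,  0.002, -1.   ]]), 'tau': array([ -0.343, -32.73 , -27.837,   1.311,  -1.125,   1.647]), 'gripper_width': np.float64(0.048)}
```

The stop shows at 1.55 Nm. I'll ease the turn back and lift gently.

Emit:
move_arm --increments "0 0 0 -0.6 -1;0 0 0 -1.3 -1;0 0 0 -1.3 -1"

```text
time: 9.0
tool_pos: [0.5702, -0.015, 0.1313]
tool_rot: [[0.925, 0.38, -0.001], [0.38, -0.925, -0.001], [-0.001, 0.001, -1.0]]
contact_force: [-4.1, -0.9, 7.6]
gripper_width: 0.0475
finger_force: 62.2
```

```bash
python3 - <<'E'
from h import *
o=observe();print({k:np.round(o[k],3) for k in ("ft_torque","contact_force","tool_rot","tau","gripper_width")})
E
```

```text
{'ft_torque': array([-0.197,  0.64 ,  0.176]), 'contact_force': array([-4.065, -0.941,  7.584]), 'tool_rot': array([[ 0.925,  0.38 , -0.001],
       [ 0.38 , -0.925, -0.001],
       [-0.001,  0.001, -1.   ]]), 'tau': array([  0.531, -33.014, -27.729,   0.52 ,  -0.902,   0.058]), 'gripper_width': np.float64(0.048)}
```

Emit:
move_arm --increments "0 0 0 -0.3 -1;0 0 -0.1 -0.3 -1;0 0 -0.2 -0.3 -1;0 0 -0.3 -0.3 -1;0 0 -0.3 -0.3 -1"

```text
time: 9.62
tool_pos: [0.5703, -0.0146, 0.1393]
tool_rot: [[0.913, 0.408, -0.0], [0.408, -0.913, -0.0], [-0.0, -0.0, -1.0]]
contact_force: [-0.3, -1.1, -0.2]
gripper_width: 0.0476
finger_force: 61.8
```

```bash
python3 - <<'E'
from h import *
o=observe();print({k:np.round(o[k],3) for k in ("ft_torque","contact_force","tool_rot","tau","gripper_width")})
E
```

```text
{'ft_torque': array([-0.02 ,  0.131, -0.016]), 'contact_force': array([-0.288, -1.122, -0.172]), 'tool_rot': array([[ 0.913,  0.408, -0.   ],
       [ 0.408, -0.913, -0.   ],
       [-0.   , -0.   , -1.   ]]), 'tau': array([ 1.2500e-01, -3.7177e+01, -3.0395e+01,  7.9000e-02, -1.0300e-01,
        7.0000e-03]), 'gripper_width': np.float64(0.048)}
```

The cap came up 8 mm with no resistance, so it is free. I'll lift to about 10 cm.

Emit:
move_arm --increments "0 0 -0.3 0 -1;0 0 -0.6 0 -1;0 0 -1 0 -1;0 0 -1.5 0 -1;0 0 -2 0 -1;0 0 -2.5 0 -1;0 0 -2.9 0 -1;0 0 -3.1 0 -1;0 0 -3.1 0 -1;0 0 -3.1 0 -1"

```text
time: 10.88
tool_pos: [0.57, -0.0146, 0.2315]
tool_rot: [[0.913, 0.408, -0.001], [0.408, -0.913, 0.0], [-0.001, -0.001, -1.0]]
contact_force: [0.4, -0.4, -1.4]
gripper_width: 0.0475
finger_force: 61.8
```

```bash
python3 - <<'E'
from h import *
o=observe();print({k:np.round(o[k],3) for k in ("time","qd","ft_torque","contact_force","tool_pos","gripper_width","finger_force")})
s=get_image("side");print(recognise("cap",s)[:1])
cv2.imwrite("pics/e.png",s["frame"][:,:,::-1])
E
```

```text
{'time': np.float64(10.875), 'qd': array([ 0.001,  0.004,  0.002,  0.001, -0.   ,  0.001]), 'ft_torque': array([ 0.011,  0.037, -0.036]), 'contact_force': array([ 0.383, -0.38 , -1.394]), 'tool_pos': array([ 0.57 , -0.015,  0.231]), 'gripper_width': np.float64(0.048), 'finger_force': np.float64(61.78)}
[{'rect': [242.5, 132.1, 269.4, 163.0], 'confidence': 0.79}]
```

View pics/e.png

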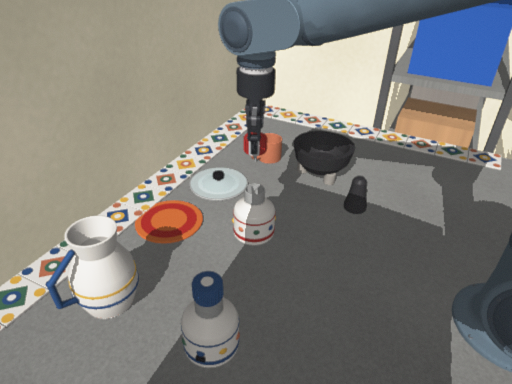

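The picture shows the cap held in the fingers at about (255,145), straight above the open neck at (255,190). Nothing else has moved.

```bash
python3 -c "
from station import *
print(finish_job())"
```

```text
the job is handed in; nothing more can be done
None
```

The red cap is off and the job is handed in: the thread loosened clockwise, and the gripper is holding the cap still about 10 cm above the mill, with the twin and the other items left where they were (the judge's verdict wasn't shown).

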